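# Lids back on the laundry jars

## Task

The four stoneware jars on the wooden tray have been refilled and their lids are still piled up beside it. Take the pile of lids apart and close each jar with its own lid, the one of its colour and size, so that every lid lies level on the rim with its plug down in the mouth. Leave the jars standing upright where they are, and do not knock the dropper bottle or the tape measure about.

Things in the scene. Friction and masses are not known exactly. Their poses are not given: they have to be found in the camera images.
- lid_blue: The dark blue round lid, largest, and the bottom one of the pile, 90 g, loose: a flat disc 66 mm in diameter and 10 mm thick, gripped by its edge, with a white plug 47 mm in diameter and 10 mm high under it (3 mm bevel). Origin: centre of the plug's underside, z up; disc from z = 10 to 20 mm. Its plug stands on the counter.
- lid_green: The grey-green round lid, second largest, lying on the blue lid, 70 g, loose: a flat disc 56 mm in diameter and 10 mm thick, gripped by its edge, with a white plug 37 mm in diameter and 10 mm high under it (3 mm bevel). Origin: centre of the plug's underside, z up; disc from z = 10 to 20 mm. Its plug stands on the lid below, up to 6 mm off its centre.
- lid_rust: The rust red round lid, second smallest, lying on the green lid, 55 g, loose: a flat disc 46 mm in diameter and 10 mm thick, gripped by its edge, with a white plug 27 mm in diameter and 10 mm high under it (3 mm bevel). Origin: centre of the plug's underside, z up; disc from z = 10 to 20 mm. Its plug stands on the lid below, up to 6 mm off its centre.
- lid_yellow: The mustard yellow round lid, smallest, the top one of the pile, 40 g, loose: a flat disc 36 mm in diameter and 10 mm thick, gripped by its edge, with a white plug 17 mm in diameter and 10 mm high under it (3 mm bevel). Origin: centre of the plug's underside, z up; disc from z = 10 to 20 mm. Its plug stands on the lid below, up to 6 mm off its centre.
- jar_blue: The dark blue open jar with white and pale blue wash tablets, loose, 750 g: rim 110 mm high, body 80 mm in diameter, neck 62 mm across and 18 mm high, mouth 55 mm wide and 18 mm deep. Origin: centre of its underside, z up. All four jars stand, 135 mm apart in any order, on a fixed wooden tray 300x300 mm (floor 6, rim 18, handles 41 mm high). Lid on: lid origin 100 mm above the jar's.
- jar_green: The grey-green open jar with pale lilac scent beads, loose, 600 g: rim 98 mm high, body 70 mm in diameter, neck 52 mm across and 18 mm high, mouth 45 mm wide and 18 mm deep. Origin: centre of its underside, z up. All four jars stand, 135 mm apart in any order, on a fixed wooden tray 300x300 mm (floor 6, rim 18, handles 41 mm high). Lid on: lid origin 88 mm above the jar's.
- jar_rust: The rust red open jar with brown cedar balls, loose, 480 g: rim 86 mm high, body 60 mm in diameter, neck 42 mm across and 18 mm high, mouth 35 mm wide and 18 mm deep. Origin: centre of its underside, z up. All four jars stand, 135 mm apart in any order, on a fixed wooden tray 300x300 mm (floor 6, rim 18, handles 41 mm high). Lid on: lid origin 76 mm above the jar's.
- jar_yellow: The mustard yellow open jar with white buttons, loose, 380 g: rim 74 mm high, body 50 mm in diameter, neck 32 mm across and 18 mm high, mouth 25 mm wide and 18 mm deep. Origin: centre of its underside, z up. All four jars stand, 135 mm apart in any order, on a fixed wooden tray 300x300 mm (floor 6, rim 18, handles 41 mm high). Lid on: lid origin 64 mm above the jar's.
- dropper_bottle: Bystander: a small brown glass dropper bottle with a black teat, 33x34x102 mm, standing on the counter to the right of the tray, beyond the pile. Origin at the centre of its underside, z up.
- tape: Bystander: a yellow tape measure, 40x82x62 mm, standing on the counter beyond the pile of lids. Origin at the centre of its underside, z up.

How it is judged:
By the outcome, as a careful person would: the job done as asked, in the order asked, and still so for the second after the job is handed in, with the robot touching nothing.
It also fails if it takes over 112 s, if anything falls off the work surface, if the arm or the gripper's body presses on something with over 40 N, if the wrist force passes 120 N, or if a joint passes its speed limit or range.

## Robot

A 7-joint arm with a two-finger parallel gripper is mounted at the origin on a cart in front of the work surface, level with it; the furniture and walls round the work are solid. World frame = base frame: x ahead of the robot, y to its left, z up, the work surface at z = 0. Lengths are in m, angles in degrees, forces in N, time in s.
With the tool pointing down it reaches from about 0.425 to 0.875 m from the base axis. Payload 4.7 kg.
Tool frame: the origin (TCP) lies midway between the tips of the shut fingers; the grasp point (between the pads) lies 19 mm behind it; z points along the fingers, y is the line along which they close (so a half turn about z gives the same grasp; the last joint's range is limited). The gripper opens to 87 mm and grips with 3 to 60 N. Pads are 19 mm wide; open, the fingers measure 117 mm over their backs; the gripper's body (75 mm by 190 mm) begins 51 mm behind the grasp point.
Start: joints at [75.693, 18.392, -4.016, 83.108, 1.295, 78.541, -3.26], TCP at [0.169, -0.628, 0.223] pointing down, gripper open.
Joint ranges: [-163.93, 163.93], [-17.29, 119.83], [-79.2, 71.16], [3.27, 140.29], [-89.18, 269.18], [5.43, 117.66], [-154.24, 154.24]. Speed limits (degrees/s): [147.25, 147.25, 180, 180, 180, 180, 180].

## Interface

Orientations are given as [roll, pitch, yaw] about the fixed x, y, z axes, in that order (R = Rz(yaw) Ry(pitch) Rx(roll)).
In Python, from cell import env, viewer, boxes_of, masks_of gives the robot as it stands. The module is installed in compiled form; this text tells all that it offers.
- The arm moves only by the tool apply_moves, never from a script. Its argument "moves" is a list of rows, each a list of 7 numbers: the shift along the tool's x, y, z scaled (see below), then the turn, a rotation vector about the tool's x, y, z scaled (see below), then the opening, from 0 (shut) to 1 (fully open). A call has 1 to 20 rows; each row is the pose to reach, as a shift and turn from the pose commanded when the call began, along the tool's axes at that moment; what a row does not reach only later rows make up. The controller multiplies each number of a shift by 0.2 m and each number of a turn by 1.5 rad. A row lasts 1/10 s, in which the tool goes at most 50 mm and 8.59 degrees, less where a joint would pass 70% of its speed; a pose out of reach is approached as far as the arm can. A call with a number of a shift or a turn outside -1 to 1 is refused whole. A call with a gripper value outside its range is refused whole. The fingers move at their own pace and stop on an object; "grip_force" is the grip in N (left out, the last holds). Time passes only in rows, so rows that repeat a pose let the fingers close. It gives the time, the measured TCP pose, the force, the opening and the grip force at its end, in the units of the state.
- env.get_obs(): the state, without advancing time (a new reading comes with each control period).
- viewer.read_camera(name): name is "scene" or "side" or "wrist"; returns the picture (384x512x3 uint8, red, green, blue); there is no depth.
- viewer.get_calibration(name): a dict with "fov_y" (degrees; the focal length in pixels is half the picture's height over the tangent of half this angle, whatever the lens; pixels are square), "cx", "cy" (the principal point, pixels), "position" and "orientation" of the camera in the world. Camera axes: x right, y up, looking along -z (the intrinsics and any distortion apply to the point x, -y, -z); pixel columns grow to the right and rows downward; lengths in m; the calibration is good to about 2 mm. A picture is of the moment at which its call begins: read the wrist's pose just before it. get_calibration takes no time and is no camera call; for the wrist camera it gives the pose at the moment of the call.
- env.sign_off(): hands the job in; it is judged then, once.
Trained networks look in the newest picture that a camera, given by its name, has taken for a name from the list of things; names that differ only in an ending like _2 or _b are one class to them, and where a whole thing is asked for, a point or a joint stands for the part that bears it (a point fixed in the world has none). Each returns a list of dicts, best first, with "conf" (0 to 1); they miss things now and then, are a little off and sometimes report something else, mostly with a low value. They report only what shows in the picture. A call takes as long as a camera call.
- boxes_of(camera, target): "location" ([column, row] in pixels, amid what is visible of it).
- masks_of(camera, target): "pixels" (384x512 bool, what is visible of it) and "location" ([column, row] in pixels, amid what is visible of it).
The state is a dict: "time_s": time; "qpos": joint angles; "joint_velocities": joint speeds; "effort": joint torques, N m; "tool_pos": TCP position; "tool_rot": TCP orientation; "force": force on the tool from outside, world axes, zero at the start; "wrist_torque": the same for the moment, N m; "grip_width": finger opening in m; "grasp_force": force on a finger pad.
Only numpy, scipy, OpenCV 4.12 (cv2) and the standard library are available. Lean on these libraries where they do the work, as an engineer would, in place of code of your own. Each camera call takes 0.05 s, during which the arm holds its last target. There are 200 camera calls.

## Working session

There is one attempt and no reset: what is moved stays moved. The work goes in short steps, Python scripts to look and compute and a tool call to move; the robot and the scene stay as the last step left them, time stands still between calls to the robot, and variables do not carry over. Pictures are saved under pics/ and viewed, at most 15 in all, crops included, and the job is handed in when it is done.

Besides the shell and the picture viewer there is one more tool, called after "Emit:" in YAML: its name, and indented under it one key for each argument. apply_moves: Moves the arm, as the interface text tells. Shifts and turns lie within -1 to 1; 1 stands for 0.2 m of shift or 1.5 rad of turn. Its arguments: {"type":"object","properties":{"moves":{"type":"array","items":{"type":"array","items":{"type":"number","minimum":-1,"maximum":1}}},"grip_force":{"type":"number"}},"required":["moves"]}

```bash
mkdir -p pics; ls; python3 - <<'E'
from cell import env, viewer, boxes_of, masks_of
import cv2,numpy as np
o=env.get_obs()
for k in o: print(k,np.round(o[k],3))
for c in ("scene","side","wrist"):
    print(c,viewer.get_calibration(c))
    im=viewer.read_camera(c); cv2.imwrite(f"pics/{c}0.png",im[:,:,::-1])
    for n in ["lid_blue","lid_green","lid_rust","lid_yellow","jar_blue","jar_green","jar_rust","jar_yellow","dropper_bottle","tape"]:
        print(n,[(round(d['conf'],2),np.round(d['location'],1).tolist()) for d in boxes_of(c,n)[:2]])
E
```

```text
pics
time_s 0.0
qpos [75.694 18.438 -4.017 83.175  1.295 78.542 -3.259]
joint_velocities [ 0.045 -0.028  0.072 -0.045 -0.135 -0.059 -0.015]
effort [ 1.0000e-03 -4.9129e+01 -4.0300e-01 -3.1252e+01 -6.4000e-02  4.4000e-02
  0.0000e+00]
tool_pos [ 0.169 -0.627  0.221]
tool_rot [-1.7989e+02  5.0000e-03  1.5119e+01]
force [ 0.596  0.162 -0.025]
wrist_torque [0.024 0.005 0.01 ]
grasp_force 0.0
grip_width 0.087
scene {'fov_y': 56.49194574317557, 'cx': 257.41458905017305, 'cy': 190.00159879836843, 'position': array([ 0.0030416 , -0.50214566,  0.52414291]), 'orientation': array([ 58.24234789,  -0.62958636, -48.96868288])}
lid_blue [(0.87, [287.5, 267.2])]
lid_green []
lid_rust []
lid_yellow [(0.49, [284.9, 237.4]), (0.21, [285.5, 267.9])]
jar_blue [(0.81, [205.6, 188.0])]
jar_green [(0.8, [248.0, 174.0]), (0.51, [367.6, 220.4])]
jar_rust [(0.91, [230.0, 159.5])]
jar_yellow [(0.63, [183.7, 169.7]), (0.43, [280.7, 246.5])]
dropper_bottle [(0.7, [334.1, 203.2]), (0.25, [204.8, 188.0])]
tape [(0.68, [366.3, 217.2])]
side {'fov_y': 57.881854916562546, 'cx': 259.3029766344665, 'cy': 190.57976914670
[... 199 characters left out ...]
 (0.17, [313.8, 237.3])]
lid_rust [(0.48, [212.1, 258.7])]
lid_yellow [(0.75, [213.6, 249.3])]
jar_blue [(0.86, [211.7, 171.5])]
jar_green [(0.78, [265.4, 174.7])]
jar_rust [(0.77, [271.7, 148.5]), (0.31, [214.3, 266.3])]
jar_yellow [(0.73, [220.8, 148.2])]
dropper_bottle [(0.87, [313.8, 235.3]), (0.73, [214.8, 267.4])]
tape [(0.69, [322.9, 270.6])]
wrist {'fov_y': 60.68993208119451, 'cx': 255.07554944577208, 'cy': 192.4295104399572, 'position': array([ 0.24252366, -0.60616515,  0.38455175]), 'orientation': array([-1.60870194e+01,  2.48314840e-02, -7.48507682e+01])}
lid_blue []
lid_green []
lid_rust []
lid_yellow []
jar_blue []
jar_green []
jar_rust []
jar_yellow []
dropper_bottle []
tape []
```

View pics/scene0.png

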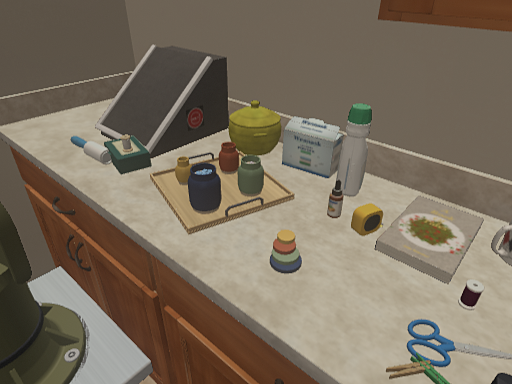

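View pics/side0.png

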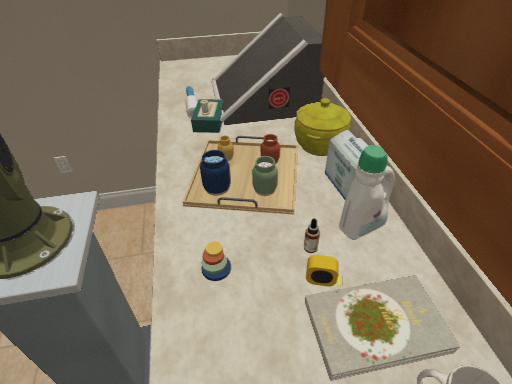

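The pile is at scene pixel (286,250), and the tray is behind it with blue (205,188), green (251,175), rust (229,157) and yellow (183,170) jars. The bottle (335,203) and tape (367,219) are off to the right. I'll triangulate these roughly first.

```bash
cat > h.py <<'E'
from cell import env, viewer, boxes_of, masks_of
import cv2,numpy as np
from scipy.spatial.transform import Rotation as Ro
JH=dict(blue=.110,green=.098,rust=.086,yellow=.074)
JB=dict(blue=.080,green=.070,rust=.060,yellow=.050)
LD=dict(blue=.066,green=.056,rust=.046,yellow=.036)
def K(cal):
    f=192/np.tan(np.radians(cal['fov_y']/2)); return np.array([[f,0,cal['cx']],[0,f,cal['cy']],[0,0,1]])
def RT(cal): # world->cv cam
    R=Ro.from_euler('xyz',cal['orientation'],degrees=True).as_matrix()@np.diag([1,-1,-1])
    return R.T, -R.T@cal['position']
def ray(cal,px):
    R,t=RT(cal); d=R.T@np.linalg.inv(K(cal))@np.array([px[0],px[1],1.]); return cal['position'],d
def at_z(cal,px,z):
    p,d=ray(cal,px); return p+d*(z-p[2])/d[2]
def proj(cal,P):
    R,t=RT(cal); q=(K(cal)@(R@np.atleast_2d(P).T+t[:,None])).T; return q[:,:2]/q[:,2:]
def tool():
    o=env.get_obs(); return np.array(o['tool_pos']),Ro.from_euler('xyz',o['tool_rot'],degrees=True)
def rel(P,R,p0,r0): # scaled move from commanded/measured pose to target
    return np.round(np.r_[r0.inv().apply(np.array(P)-p0)/.2,(r0.inv()*R).as_rotvec()/1.5],3).tolist()
def down(yaw): return Ro.from_euler('xyz',[180,0,yaw],degrees=True)
E
python3 - <<'E'
from h import *
for c in ("scene","side"):
    cal=viewer.get_calibration(c); viewer.read_camera(c)
    for n in JH:
        d=boxes_of(c,"jar_"+n)
        if d: print(c,"jar",n,at_z(cal,d[0]['location'],.006+JH[n]/2).round(3))
    d=boxes_of(c,"lid_yellow"); print(c,"lidy",[at_z(cal,x['location'],.072).round(3) for x in d])
    d=boxes_of(c,"lid_blue"); print(c,"lidb",[at_z(cal,x['location'],.015).round(3) for x in d])
    d=boxes_of(c,"dropper_bottle"); print(c,"drop",[at_z(cal,x['location'],.05).round(3) for x in d])
    d=boxes_of(c,"tape"); print(c,"tape",[at_z(cal,x['location'],.03).round(3) for x in d])
E
```

```text
scene jar blue [0.494 0.095 0.061]
scene jar green [0.619 0.06  0.055]
scene jar rust [0.644 0.163 0.049]
scene jar yellow [0.544 0.238 0.043]
scene lidy [array([ 0.46 , -0.191,  0.072])]
scene lidb [array([ 0.436, -0.202,  0.015])]
scene drop [array([ 0.684, -0.166,  0.05 ])]
scene tape [array([ 0.677, -0.262,  0.03 ]), array([ 0.424, -0.21 ,  0.03 ])]
side jar blue [0.485 0.093 0.061]
side jar rust [0.669 0.19  0.049]
side jar yellow [0.524 0.212 0.043]
side lidy [array([ 0.459, -0.187,  0.072])]
side lidb [array([ 0.463, -0.212,  0.015])]
side drop [array([ 0.683, -0.178,  0.05 ]), array([ 0.668, -0.275,  0.05 ]), array([0.489, 0.108, 0.05 ])]
side tape [array([ 0.674, -0.257,  0.03 ]), array([ 0.456, -0.201,  0.03 ])]
```

```bash
python3 - <<'E'
from h import *
p,r=tool(); p=np.array([.169,-.628,.223]); r=down(15.12)
print(rel([.455,-.195,.19],down(67),p,r))
E
```

```text
[1.945, -1.717, 0.165, 0.0, 0.0, -0.604]
```

Emit:
apply_moves:
  moves:
    - [0.97,-0.86,0.0,0,0,-0.3,1]
    - [0.97,-0.86,0.0,0,0,-0.3,1]
    - [0.97,-0.86,0.0,0,0,-0.3,1]
    - [0.97,-0.86,0.0,0,0,-0.3,1]
    - [0.97,-0.86,0.0,0,0,-0.3,1]
    - [0.97,-0.86,0.0,0,0,-0.3,1]

```text
time_s: 3.15
tool_pos: [0.3166, -0.4052, 0.2232]
tool_rot: [180.0, -0.1, 41.4]
force: [-0.0, -0.4, 0.8]
grip_width: 0.0872
grasp_force: 0.0
```

```bash
python3 - <<'E'
from h import *
p,r=tool(); print(p,r.as_euler('xyz',degrees=True))
print(rel([.455,-.195,.19],down(67),p,r))
E
```

```text
[ 0.31659713 -0.40517717  0.22323391] [ 1.79964516e+02 -1.21328740e-01  4.14402985e+01]
[1.214, -0.33, 0.169, 0.001, -0.001, -0.297]
```

Emit:
apply_moves:
  moves:
    - [1.0,-0.33,0.16,0,0,-0.3,1]
    - [1.0,-0.33,0.16,0,0,-0.3,1]
    - [1.0,-0.33,0.16,0,0,-0.3,1]
    - [1.0,-0.33,0.16,0,0,-0.3,1]
    - [1.0,-0.33,0.16,0,0,-0.3,1]
    - [1.0,-0.33,0.16,0,0,-0.3,1]

```text
time_s: 3.75
tool_pos: [0.4208, -0.2282, 0.1905]
tool_rot: [-180.0, 0.0, 67.0]
force: [0.1, 0.4, 0.8]
grip_width: 0.0869
grasp_force: 0.0
```

```bash
python3 - <<'E'
from h import *
p,r=tool(); print(p,r.as_euler('xyz',degrees=True))
cal=viewer.get_calibration("wrist"); im=viewer.read_camera("wrist"); cv2.imwrite("pics/w1.png",im[:,:,::-1])
np.save("pics/w1cal.npy",cal,allow_pickle=True)
for i,n in enumerate(["blue","green","rust","yellow"]):
    for d in masks_of("wrist","lid_"+n)[:2]:
        print(n,round(d['conf'],2),np.round(d['location']),d['pixels'].sum(),at_z(cal,d['location'],.02*i+.02).round(4))
E
```

```text
[ 0.42083169 -0.22820805  0.19051657] [-1.79997991e+02  6.74174375e-03  6.69558813e+01]
blue 0.56 [290. 101.] 525 [ 0.4805 -0.1724  0.02  ]
green 0.66 [276. 150.] 652 [ 0.4493 -0.2087  0.04  ]
green 0.18 [257. 121.] 686 [ 0.4439 -0.1764  0.04  ]
yellow 0.83 [275. 124.] 1522 [ 0.4574 -0.1817  0.08  ]
```

View pics/w1.png

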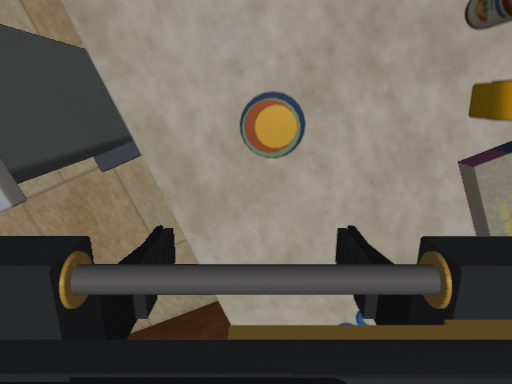

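Looking straight down at the pile, the yellow lid is centred near (275,125), with rust, green and blue rings around it.

```bash
cat >> h.py <<'E'
from scipy.optimize import least_squares
def fitc(cal,mask,z,D,zlow=None):
    """centre of a disc (top z, diameter D) whose silhouette is mask (hull centroid matched)"""
    n,l,s,c=cv2.connectedComponentsWithStats(mask.astype(np.uint8)); k=1+np.argmax(s[1:,4])
    pts=np.argwhere(l==k)[:,::-1].astype(np.int32); h=cv2.convexHull(pts); m=cv2.moments(h); cen=np.array([m['m10'],m['m01']])/m['m00']
    a=np.linspace(0,2*np.pi,60); ring=np.c_[np.cos(a),np.sin(a),0*a]*D/2
    def mod(xy):
        zs=[z] if zlow is None else [z,zlow]
        q=np.vstack([proj(cal,ring+[xy[0],xy[1],zz]) for zz in zs]).astype(np.float32)
        g=cv2.convexHull(q); m=cv2.moments(g); return np.array([m['m10'],m['m01']])/m['m00'],m['m00']
    s=least_squares(lambda v:mod(v)[0]-cen,at_z(cal,cen,z)[:2])
    return s.x, cen, cv2.contourArea(h)/mod(s.x)[1]
E
python3 - <<'E'
from h import *
cal=np.load("pics/w1cal.npy",allow_pickle=True).item()
im=cv2.imread("pics/w1.png"); hsv=cv2.cvtColor(im,cv2.COLOR_BGR2HSV)
for q in [(275,125),(250,125),(277,153),(275,96)]: print(q,hsv[q[1],q[0]])
m=cv2.inRange(hsv,(15,140,120),(30,255,255)); m[:80]=0;m[170:]=0;m[:,:220]=0;m[:,330:]=0
x,c,a=fitc(cal,m,.08,.036,.07); print(x,c,a)
m=(hsv[...,1]>90).astype(np.uint8); m[:80]=0;m[170:]=0;m[:,:220]=0;m[:,330:]=0
print(fitc(cal,m,.02,.066))
p,r=tool(); print(rel([*x,.064],down(67),p,r))
E
```

```text
(275, 125) [ 20 178 181]
(250, 125) [  8 174 138]
(277, 153) [ 47  64 119]
(275, 96) [110 118  82]
[ 0.45661017 -0.18385177] [275.16758053 126.02615947] 0.9363658273363925
(array([ 0.45354878, -0.18804415]), array([270.48550554, 125.75198366]), 0.6072208342510095)
[0.297, 0.076, 0.633, 0.0, 0.0, -0.006]
```

Emit:
apply_moves:
  moves:
    - [0.297,0.076,0.2,0,0,0,1]
    - [0.297,0.076,0.35,0,0,0,0.8]
    - [0.297,0.076,0.5,0,0,0,0.75]
    - [0.297,0.076,0.6,0,0,0,0.7]
    - [0.297,0.076,0.633,0,0,0,0.7]
    - [0.297,0.076,0.633,0,0,0,0.7]
  grip_force: 15

```text
time_s: 4.6
tool_pos: [0.4565, -0.1824, 0.0634]
tool_rot: [-179.9, -0.0, 66.6]
force: [-0.6, -0.1, 0.0]
grip_width: 0.0623
grasp_force: 0.0
```

```bash
python3 - <<'E'
from h import *
im=viewer.read_camera("wrist")
im2=viewer.read_camera("side")
o=np.vstack([im[150:384],cv2.resize(im2[210:310,140:358],(512,234))]); cv2.imwrite("pics/w2.png",o[:,:,::-1])
E
```

```text
(no output)
```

View pics/w2.png

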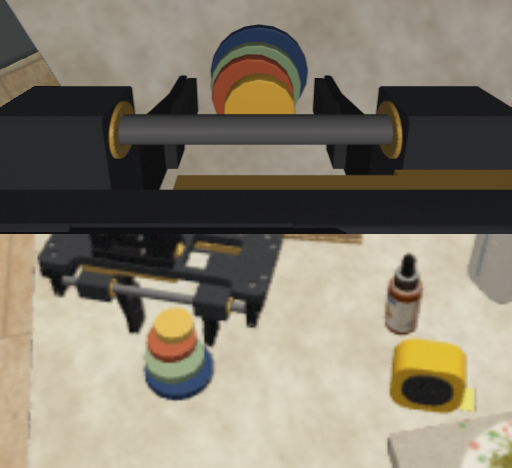

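The fingers straddle the yellow lid evenly (wrist columns 185 and 325, lid centre about 260), and the tips are above the rust disc. I'll close and lift.

Emit:
apply_moves:
  moves:
    - [0,0,0,0,0,0,0.5]
    - [0,0,0,0,0,0,0.3]
    - [0,0,0,0,0,0,0.3]
    - [0,0,0,0,0,0,0.3]
    - [0,0,0,0,0,0,0.3]
    - [0,0,-0.02,0,0,0,0.3]
    - [0,0,-0.1,0,0,0,0.3]
    - [0,0,-0.25,0,0,0,0.3]
    - [0,0,-0.45,0,0,0,0.3]
    - [0,0,-0.65,0,0,0,0.3]
    - [0,0,-0.65,0,0,0,0.3]
  grip_force: 15

```text
time_s: 5.8
tool_pos: [0.4608, -0.1826, 0.1998]
tool_rot: [179.4, 0.1, 66.7]
force: [0.6, -1.0, -0.8]
grip_width: 0.0356
grasp_force: 15.0
```

```bash
python3 - <<'E'
from h import *
p,r=tool(); print(p, env.get_obs()['grip_width'],env.get_obs()['grasp_force'])
# look pose: over tray centre
print(rel([.53,.05,.26],down(67),p,r))
E
```

```text
[ 0.46077582 -0.18255337  0.19981262] 0.03555233785888887 14.999891370534897
[1.205, -0.139, -0.304, 0.007, 0.001, -0.004]
```

Emit:
apply_moves:
  moves:
    - [0.1,-0.02,-0.1,0,0,0,0.3]
    - [0.3,-0.04,-0.2,0,0,0,0.3]
    - [0.5,-0.06,-0.4,0,0,0,0.3]
    - [0.7,-0.08,-0.6,0,0,0,0.3]
    - [0.9,-0.1,-0.6,0,0,0,0.3]
    - [1.0,-0.12,-0.6,0,0,0,0.3]

```text
time_s: 6.4
tool_pos: [0.5158, 0.0172, 0.3158]
tool_rot: [179.8, -0.2, 67.0]
force: [0.1, 0.3, -1.3]
grip_width: 0.0355
grasp_force: 15.0
```

Emit:
apply_moves:
  moves:
    - [0.2,-0.04,0,0,0,0,0.3]
    - [0.26,-0.04,0,0,0,0,0.3]
    - [0.26,-0.04,0,0,0,0,0.3]
    - [0.26,-0.04,0,0,0,0,0.3]

```text
time_s: 6.8
tool_pos: [0.5274, 0.0618, 0.3132]
tool_rot: [-179.9, 0.1, 66.7]
force: [0.3, -0.6, 0.3]
grip_width: 0.0351
grasp_force: 15.0
```

```bash
python3 - <<'E'
from h import *
p,r=tool(); print(p,r.as_euler('xyz',degrees=True))
cal=viewer.get_calibration("wrist"); im=viewer.read_camera("wrist"); cv2.imwrite("pics/w3.png",im[:,:,::-1])
np.save("pics/w3cal.npy",cal,allow_pickle=True)
for n in JH:
    for d in masks_of("wrist","jar_"+n)[:1]:
        print(n,round(d['conf'],2),np.round(d['location']),d['pixels'].sum(),at_z(cal,d['location'],.006+JH[n]-.01).round(4))
E
```

```text
[0.52737851 0.06176646 0.31317926] [-1.79937146e+02  6.69396474e-02  6.66724998e+01]
blue 0.64 [218. 154.] 3636 [0.4934 0.0936 0.106 ]
green 0.76 [326. 137.] 2800 [0.6143 0.0611 0.094 ]
rust 0.56 [321.  21.] 2297 [0.6542 0.1787 0.082 ]
yellow 0.86 [209.  29.] 1617 [0.5382 0.2223 0.07  ]
```

View pics/w3.png

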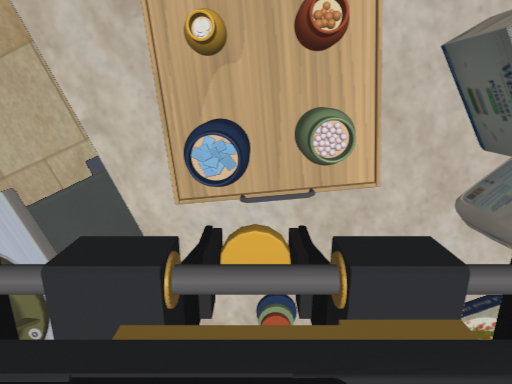

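The jar mouths are at blue (215,158), green (331,139), yellow (202,26) and rust (327,15). The yellow lid is held level.

```bash
python3 - <<'E'
from h import *
cal=np.load("pics/w3cal.npy",allow_pickle=True).item()
P={}
for n,q in dict(blue=(215,158),green=(331,139),yellow=(202,26),rust=(327,15)).items():
    P[n]=at_z(cal,q,.006+JH[n]); print(n,P[n].round(4))
d=lambda a,b:np.linalg.norm((P[a]-P[b])[:2])
print(d('blue','green'),d('green','rust'),d('rust','yellow'),d('yellow','blue'),d('blue','rust'),d('green','yellow'))
p,r=tool(); print(rel([P['yellow'][0],P['yellow'][1]-.01,.2],down(67),p,r))
# camera pose so that jar sits at row ~120: candidate offset
im=cv2.imread("pics/w3.png"); big=cv2.resize(im[0:200,150:400],None,fx=3,fy=3,interpolation=cv2.INTER_CUBIC); cv2.imwrite("pics/w3z.png",big)
E
```

```text
blue [0.4908 0.092  0.116 ]
green [0.6176 0.0586 0.104 ]
yellow [0.5333 0.2255 0.08  ]
rust [0.6593 0.1802 0.092 ]
0.13111630209071545 0.1284791088439925 0.13391613228106072 0.14011038502643908 0.1901380504383964 0.18699211915254182
[0.719, -0.281, 0.569, 0.0, 0.0, -0.005]
```

View pics/w3z.png

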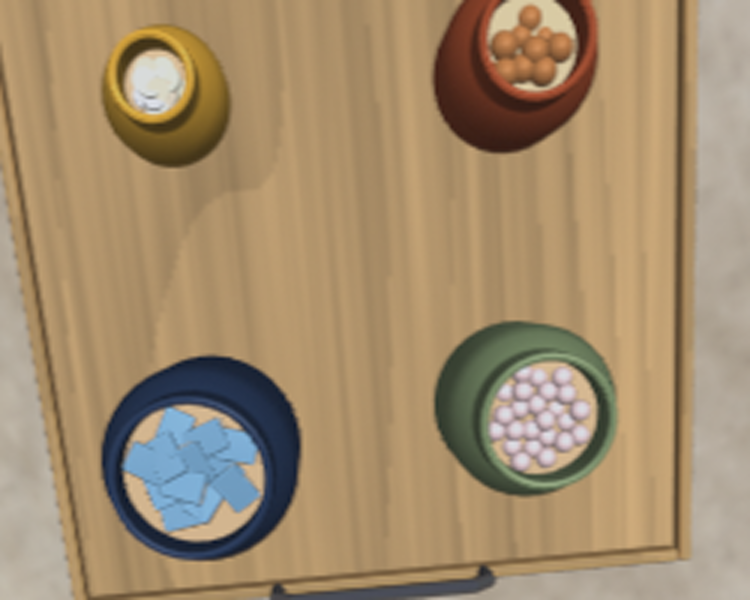

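```bash
python3 - <<'E'
from h import *
cal=np.load("pics/w3cal.npy",allow_pickle=True).item()
Q=dict(blue=(213.3,159),green=(332.5,140.8),yellow=(200.5,25.5),rust=(329.3,14.8))
M=np.array([at_z(cal,q,.006+JH[n])[:2] for n,q in Q.items()])
S=np.array([[-1,-1],[1,-1],[-1,1],[1,1]])*.0675
f=lambda v:(S@np.array([[np.cos(v[2]),np.sin(v[2])],[-np.sin(v[2]),np.cos(v[2])]])+v[:2])
s=least_squares(lambda v:(f(v)-M).ravel(),[.57,.14,-.2]); print(M.round(4),f(s.x).round(4),np.degrees(s.x[2]),sep="\n")
p,r=tool(); print(rel([.507,.164,.2],down(67),p,r))
E
```

```text
[[0.4886 0.0917]
 [0.6185 0.0561]
 [0.532  0.2266]
 [0.6615 0.1794]]
[[0.49   0.0953]
 [0.6183 0.0533]
 [0.532  0.2236]
 [0.6603 0.1816]]
-18.116930099897175
[0.431, -0.299, 0.569, 0.0, 0.0, -0.005]
```

Emit:
apply_moves:
  moves:
    - [0.1,-0.08,0.1,0,0,0,0.3]
    - [0.22,-0.16,0.25,0,0,0,0.3]
    - [0.33,-0.24,0.4,0,0,0,0.3]
    - [0.43,-0.3,0.53,0,0,0,0.3]
    - [0.43,-0.3,0.57,0,0,0,0.3]
    - [0.43,-0.3,0.57,0,0,0,0.3]
    - [0.43,-0.3,0.57,0,0,0,0.3]

```text
time_s: 7.75
tool_pos: [0.5076, 0.1638, 0.2006]
tool_rot: [179.9, 0.0, 66.5]
force: [1.0, 0.0, -0.1]
grip_width: 0.0356
grasp_force: 15.0
```

```bash
python3 - <<'E'
from h import *
p,r=tool(); print(p,r.as_euler('xyz',degrees=True))
cal=viewer.get_calibration("wrist"); im=viewer.read_camera("wrist"); cv2.imwrite("pics/w4.png",im[:,:,::-1])
np.save("pics/w4cal.npy",cal,allow_pickle=True)
c=proj(cal,[[.532,.2245,.08]])[0]; print(c)
big=cv2.resize(im,None,fx=1.5,fy=1.5,interpolation=cv2.INTER_CUBIC); cv2.imwrite("pics/w4z.png",big[:,:,::-1])
E
```

```text
[0.50764444 0.16380697 0.20064997] [1.79930548e+02 3.92633912e-04 6.65483538e+01]
[253.90323135 112.7829136 ]
```

View pics/w4z.png

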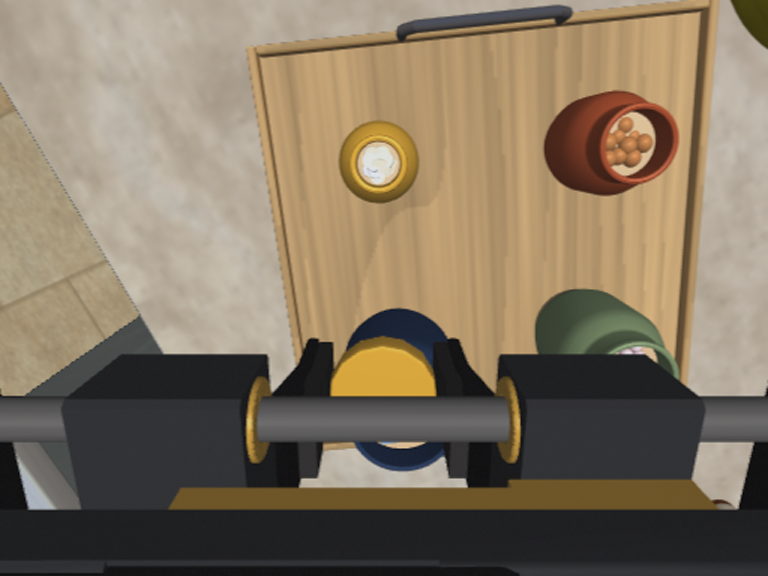

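The yellow jar's mouth is at (253,108.7) in native pixels, and the rust mouth is at (426.7,95.5). The held lid is level.

```bash
python3 - <<'E'
from h import *
cal=np.load("pics/w4cal.npy",allow_pickle=True).item()
im=cv2.imread("pics/w4.png")
a=at_z(cal,(253,108.7),.08); print(a, at_z(cal,(426.7,95.5),.092))
g=cv2.cvtColor(im,cv2.COLOR_BGR2HSV); m=(g[70:150,215:295,1]<90)&(g[70:150,215:295,2]>120); m=m.astype(np.uint8)
m=m[15:62,18:60]
ys,xs=np.where(m); print("mouth white",xs.mean()+233,ys.mean()+85,m.sum())
p,r=tool(); print("above",rel([*a[:2],.13],down(67),p,r),"place",rel([*a[:2],.074],down(67),p,r))
# held lid front edge check: project disc (z tcp+6..+16) for offset estimate
w=p+0; t=np.linspace(0,2*np.pi,400); ex=r.apply([1,0,0])
hsv=g; mm=cv2.inRange(hsv,(15,120,100),(32,255,255)); mm[:200]=0; mm[262:]=0; mm[:,:215]=0; mm[:,300:]=0
col=[(c,np.where(mm[:,c])[0].min()) for c in range(235,278,7)]
print(col)
for off in (-.004,0,.004):
    q=proj(cal,np.c_[.018*np.cos(t),.018*np.sin(t),0*t]+p+ex*off+[0,0,.016])
    print(off,[(c,round(q[np.abs(q[:,0]-c)<1.5][:,1].min(),1)) for c,_ in col if (np.abs(q[:,0]-c)<1.5).any()])
E
```

```text
[0.53262883 0.2278425  0.08      ] [0.66303353 0.18280029 0.092     ]
mouth white 252.08653846153845 108.42948717948718 624
above [0.343, -0.015, 0.355, 0.001, -0.0, -0.005] place [0.342, -0.015, 0.635, 0.001, -0.0, -0.005]
[(235, np.int64(232)), (242, np.int64(227)), (249, np.int64(226)), (256, np.int64(225)), (263, np.int64(226)), (270, np.int64(228)), (277, np.int64(232))]
-0.004 [(235, np.float64(240.9)), (242, np.float64(237.3)), (249, np.float64(235.5)), (256, np.float64(234.8)), (263, np.float64(235.1)), (270, np.float64(236.5)), (277, np.float64(239.4))]
0 [(235, np.float64(233.2)), (242, np.float64(229.6)), (249, np.float64(227.7)), (256, np.float64(227.1)), (263, np.float64(227.3)), (270, np.float64(228.8)), (277, np.float64(231.7))]
0.004 [(235, np.float64(225.1)), (242, np.float64(221.8)), (249, np.float64(219.9)), (256, np.float64(219.2)), (263, np.float64(219.5)), (270, np.float64(220.9)), (277, np.float64(223.6))]
```

Emit:
apply_moves:
  moves:
    - [0.12,-0.005,0.0,0,0,-0.005,0.3]
    - [0.25,-0.015,0.05,0,0,-0.005,0.3]
    - [0.338,-0.018,0.2,0,0,-0.005,0.3]
    - [0.338,-0.018,0.36,0,0,-0.005,0.3]
    - [0.338,-0.018,0.46,0,0,-0.005,0.3]
    - [0.338,-0.018,0.5,0,0,-0.005,0.3]
    - [0.338,-0.018,0.54,0,0,-0.005,0.3]
    - [0.338,-0.018,0.57,0,0,-0.005,0.3]
    - [0.338,-0.018,0.595,0,0,-0.005,0.3]
    - [0.338,-0.018,0.615,0,0,-0.005,0.3]
    - [0.338,-0.018,0.63,0,0,-0.005,0.3]
    - [0.338,-0.018,0.63,0,0,-0.005,0.3]

```text
time_s: 9.0
tool_pos: [0.5307, 0.2288, 0.0743]
tool_rot: [179.9, -0.0, 67.1]
force: [1.0, -0.3, -0.3]
grip_width: 0.0355
grasp_force: 15.0
```

```bash
python3 - <<'E'
from h import *
im=viewer.read_camera("wrist");s=viewer.read_camera("side")
o=np.vstack([im[150:384],cv2.resize(s[90:190,150:368],(512,234))]); cv2.imwrite("pics/w5.png",o[:,:,::-1])
E
```

```text
(no output)
```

View pics/w5.png

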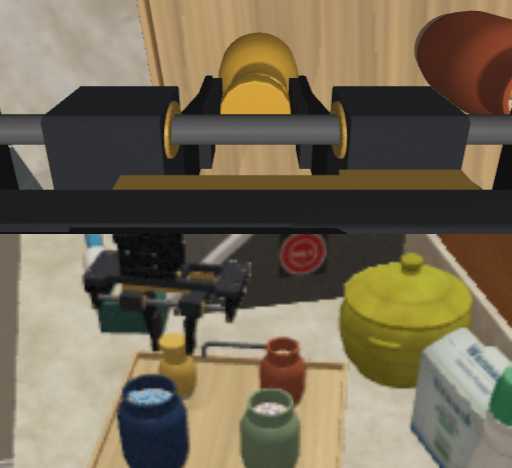

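The lid sits over the yellow jar's mouth with no contact force, and at this height the plug must be inside. I'll release, lift away and head back toward the pile.

Emit:
apply_moves:
  moves:
    - [0,0,0.003,0,0,0,0.42]
    - [0,0,0.003,0,0,0,0.5]
    - [0,0,0.003,0,0,0,0.6]
    - [0,0,0.003,0,0,0,0.7]
    - [0,0,-0.1,0,0,0,0.7]
    - [0,0,-0.3,0,0,0,0.7]
    - [0,0,-0.5,0,0,0,0.7]
    - [-0.25,0.0,-0.6,0,0,0,0.7]
    - [-0.5,0.0,-0.6,0,0,0,0.7]
    - [-0.75,0.05,-0.6,0,0,0,0.7]
    - [-1,0.06,-0.6,0,0,0,0.7]
    - [-1,0.06,-0.6,0,0,0,0.7]

```text
time_s: 10.3
tool_pos: [0.4615, 0.0327, 0.1935]
tool_rot: [180.0, 0.3, 66.5]
force: [0.3, -1.1, -0.8]
grip_width: 0.0612
grasp_force: 0.0
```

```bash
python3 - <<'E'
from h import *
p,r=tool(); print(p)
print(rel([.43,-.25,.17],down(67),p,r))
E
```

```text
[0.46154124 0.03272355 0.19353175]
[-1.359, 0.418, 0.125, 0.0, 0.003, -0.006]
```

Emit:
apply_moves:
  moves:
    - [-0.25,0.08,0,0,0,0,0.7]
    - [-0.5,0.16,0,0,0,0,0.7]
    - [-0.75,0.24,0,0,0,0,0.7]
    - [-0.95,0.3,0,0,0,0,0.7]
    - [-0.95,0.3,0,0,0,0,0.7]

```text
time_s: 10.8
tool_pos: [0.4431, -0.1654, 0.1935]
tool_rot: [-180.0, 0.1, 66.5]
force: [-0.3, 0.2, -0.0]
grip_width: 0.061
grasp_force: 0.0
```

Emit:
apply_moves:
  moves:
    - [-0.25,0.08,0.05,0,0,0,0.8]
    - [-0.41,0.12,0.12,0,0,0,0.8]
    - [-0.41,0.12,0.12,0,0,0,0.8]
    - [-0.41,0.12,0.12,0,0,0,0.8]
    - [-0.41,0.12,0.12,0,0,0,0.8]

```text
time_s: 11.3
tool_pos: [0.4359, -0.2415, 0.1702]
tool_rot: [180.0, -0.0, 67.3]
force: [-0.3, -0.6, -0.4]
grip_width: 0.0697
grasp_force: 0.0
```

```bash
cat >> h.py <<'E'
def look(name):
    p,r=tool(); cal=viewer.get_calibration("wrist"); im=viewer.read_camera("wrist")[:,:,::-1].copy()
    cv2.imwrite(f"pics/{name}.png",im); np.save(f"pics/{name}cal.npy",cal,allow_pickle=True); return p,r,cal,im
def rimfit(cal,mask,z,D,g):
    """circle fit to mask boundary of disc top z: pixels inside circle vs mask (max overlap)"""
    m=cv2.GaussianBlur(mask.astype(np.float32),(0,0),2); a=np.linspace(0,2*np.pi,72)
    dirs=np.c_[np.cos(a),np.sin(a),0*a]
    def samp(v,D): q=proj(cal,dirs*D/2+[v[0],v[1],z]).astype(np.float32); return cv2.remap(m,q[:,:1],q[:,1:],1).ravel()
    from scipy.optimize import minimize
    s=minimize(lambda v:-(samp(v,D-.004).sum()-samp(v,D+.004).sum()),g,method='Nelder-Mead',options=dict(initial_simplex=np.array(g)+np.array([[0,0],[.006,0],[0,.006]])))
    return s.x,-s.fun/72
E
python3 - <<'E'
from h import *
p,r,cal,im=look("w6"); print(p,r.as_euler('xyz',degrees=True))
hsv=cv2.cvtColor(im,cv2.COLOR_BGR2HSV)
m=cv2.inRange(hsv,(0,120,60),(13,255,255)); m[220:]=0; m[:,:150]=0; m[:,400:]=0
x,c,a=fitc(cal,m,.06,.046); print(x,c,a)
print(rimfit(cal,m>0,.06,.046,x))
print(rel([*x,.044],down(67),p,r))
cv2.imwrite("pics/w6c.png",cv2.resize(im[0:230,150:400],None,fx=2,fy=2))
E
```

```text
[ 0.43593741 -0.2415399   0.17016585] [ 1.79986745e+02 -4.13519912e-02  6.72534397e+01]
[ 0.45324338 -0.18314812] [248.06100851 118.89658989] 0.9349842474873102
(array([ 0.45331658, -0.18314396]), np.float64(0.7429973284403483))
[0.302, -0.033, 0.631, 0.0, -0.0, 0.003]
```

View pics/w6c.png

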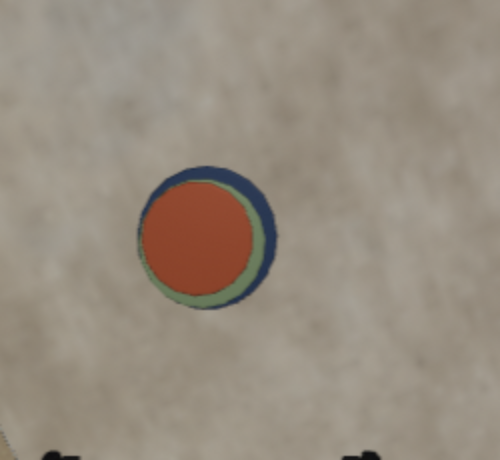

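The rust lid is now clear at native (248,119). I'll grasp and lift it.

Emit:
apply_moves:
  moves:
    - [0.2,-0.02,0.1,0,0,0,0.8]
    - [0.302,-0.033,0.3,0,0,0,0.8]
    - [0.302,-0.033,0.48,0,0,0,0.8]
    - [0.302,-0.033,0.59,0,0,0,0.8]
    - [0.302,-0.033,0.631,0,0,0,0.75]
    - [0.302,-0.033,0.631,0,0,0,0.7]
    - [0.302,-0.033,0.631,0,0,0,0.6]
    - [0.302,-0.033,0.631,0,0,0,0.42]
    - [0.302,-0.033,0.631,0,0,0,0.42]
    - [0.302,-0.033,0.631,0,0,0,0.42]
    - [0.302,-0.033,0.631,0,0,0,0.42]
    - [0.302,-0.033,0.61,0,0,0,0.42]
    - [0.302,-0.033,0.53,0,0,0,0.42]
    - [0.302,-0.033,0.38,0,0,0,0.42]
    - [0.302,-0.033,0.2,0,0,0,0.42]
    - [0.302,-0.033,0.0,0,0,0,0.42]
    - [0.302,-0.033,-0.15,0,0,0,0.42]
    - [0.302,-0.033,-0.15,0,0,0,0.42]
  grip_force: 15

```text
time_s: 13.15
tool_pos: [0.4549, -0.1861, 0.2045]
tool_rot: [179.5, 0.1, 67.1]
force: [-0.0, 0.8, -1.0]
grip_width: 0.0453
grasp_force: 15.0
```

```bash
python3 - <<'E'
from h import *
p,r=tool(); print(p)
# rust jar (.663,.183): view TCP = jar -.0665 toolx
print(rel([.637,.122,.215],down(67),p,r))
E
```

```text
[ 0.45487604 -0.18610347  0.20450997]
[1.773, 0.24, -0.053, 0.005, 0.001, 0.001]
```

Emit:
apply_moves:
  moves:
    - [0.1,0.02,-0.03,0,0,0,0.42]
    - [0.28,0.05,-0.05,0,0,0,0.42]
    - [0.48,0.08,-0.05,0,0,0,0.42]
    - [0.7,0.1,-0.05,0,0,0,0.42]
    - [0.9,0.12,-0.05,0,0,0,0.42]

```text
time_s: 13.65
tool_pos: [0.5445, -0.0269, 0.209]
tool_rot: [-179.9, 0.0, 67.1]
force: [0.3, -0.3, -0.3]
grip_width: 0.045
grasp_force: 15.0
```

Emit:
apply_moves:
  moves:
    - [0.2,0.02,0,0,0,0,0.42]
    - [0.4,0.05,0,0,0,0,0.42]
    - [0.6,0.08,0,0,0,0,0.42]
    - [0.77,0.1,0,0,0,0,0.42]
    - [0.87,0.12,0,0,0,0,0.42]
    - [0.87,0.12,0,0,0,0,0.42]
    - [0.87,0.12,0,0,0,0,0.42]
    - [0.87,0.12,0,0,0,0,0.42]

```text
time_s: 14.45
tool_pos: [0.6338, 0.1205, 0.2092]
tool_rot: [-180.0, 0.1, 67.0]
force: [0.8, -0.2, 0.2]
grip_width: 0.0453
grasp_force: 15.0
```

```bash
cat >> h.py <<'E'
def heldoff(cal,p,r,im,D,hlo,hhi,hue):
    hsv=cv2.cvtColor(im,cv2.COLOR_BGR2HSV); m=cv2.inRange(hsv,*hue); m[:195]=0; m[262:]=0
    ex=r.apply([1,0,0]); t=np.linspace(0,2*np.pi,1500); cols=range(241,272,5); rows=[]
    obs=np.array([np.where(m[:,c])[0].min() if m[:,c].any() else np.nan for c in cols])
    def pr(off):
        q=proj(cal,np.c_[np.cos(t),np.sin(t),0*t]*D/2+p+ex*off+[0,0,.016]); return np.array([q[np.abs(q[:,0]-c)<1.5][:,1].min() for c in cols])
    k=(pr(.004)-pr(0))/.004; return obs, np.nanmedian((obs-pr(0))/k)
E
python3 - <<'E'
from h import *
p,r,cal,im=look("w7"); print(p,r.as_euler('xyz',degrees=True)); 
for d in masks_of("wrist","jar_rust")[:2]: print(d['conf'],d['location'],d['pixels'].sum())
print("pred",proj(cal,[[.663,.183,.092]]))
print(heldoff(cal,p,r,im,.046,0,0,((0,100,50),(14,255,255))))
cv2.imwrite("pics/w7c.png",np.vstack([cv2.resize(im[0:384],None,fx=1.5,fy=1.5)]))
E
```

```text
[0.63382079 0.12049625 0.20924178] [-1.79968936e+02  1.06143344e-01  6.70190034e+01]
0.68 [257.8, 108.5] 3301
pred [[259.291284   108.26720746]]
(array([210, 208, 207, 208, 208, 208, 210]), np.float64(0.004711354989891828))
```

View pics/w7c.png

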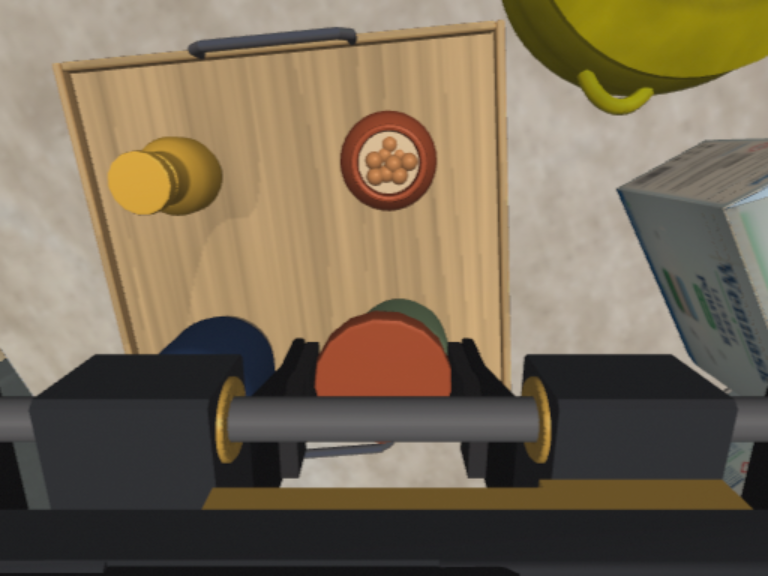

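The yellow lid sits flat and centred on its jar. The rust mouth is at native (258.7,107.3). The held rust lid shows its front wall, so its offset has to be computed with the lower edge.

```bash
sed -i 's/\[0,0,.016\]); return/[0,0,hlo]); return/' h.py; python3 - <<'E'
from h import *
cal=np.load("pics/w7cal.npy",allow_pickle=True).item(); im=cv2.imread("pics/w7.png")
p,r=tool(); print(p)
o,off=heldoff(cal,p,r,im,.046,.006,0,((0,100,50),(14,255,255))); print(off)
a=at_z(cal,(258.7,107.3),.092); print(a)
a[:2]-=r.apply([off,0,0])[:2]
print("place",rel([*a[:2],.087],down(67),p,r))
E
```

```text
[0.63406876 0.12043402 0.20979229]
0.0015614971706798817
[0.66284997 0.18390212 0.092     ]
place [0.341, 0.008, 0.614, 0.0, 0.001, -0.0]
```

```bash
python3 - <<'E'
from h import *
cal=np.load("pics/w7cal.npy",allow_pickle=True).item()
for q in [(620,190),(705,140),(730,205),(600,105),(520,60)]:
    print(q,[at_z(cal,np.array(q)/1.5,z)[:2].round(3) for z in (.05,.1,.14,.18)])
# box height: front bottom edge/top edge in scene picture
c=viewer.get_calibration("scene")
for q in [(283,164),(283,124),(333,178),(337,134)]: print(q,[at_z(c,q,z)[:2].round(3) for z in (0,.1,.14,.18)])
E
```

```text
(620, 190) [array([0.793, 0.108]), array([0.773, 0.121]), array([0.757, 0.132]), array([0.74 , 0.142])]
(705, 140) [array([0.85 , 0.117]), array([0.821, 0.129]), array([0.798, 0.138]), array([0.774, 0.148])]
(730, 205) [array([0.856, 0.071]), array([0.826, 0.09 ]), array([0.802, 0.105]), array([0.778, 0.12 ])]
(600, 105) [array([0.795, 0.163]), array([0.775, 0.167]), array([0.758, 0.171]), array([0.742, 0.175])]
(520, 60) [array([0.758, 0.206]), array([0.743, 0.204]), array([0.732, 0.202]), array([0.72, 0.2 ])]
(283, 164) [array([0.818, 0.092]), array([ 0.662, -0.021]), array([ 0.6  , -0.067]), array([ 0.538, -0.112])]
(283, 124) [array([1.09 , 0.301]), array([0.883, 0.148]), array([0.8  , 0.087]), array([0.717, 0.025])]
(333, 178) [array([ 0.846, -0.072]), array([ 0.686, -0.154]), array([ 0.621, -0.187]), array([ 0.557, -0.22 ])]
(337, 134) [array([1.147, 0.09 ]), array([ 0.929, -0.023]), array([ 0.842, -0.068]), array([ 0.754, -0.114])]
```

Emit:
apply_moves:
  moves:
    - [0.12,0.003,0.0,0,0,0,0.42]
    - [0.25,0.006,0.05,0,0,0,0.42]
    - [0.341,0.008,0.15,0,0,0,0.42]
    - [0.341,0.008,0.3,0,0,0,0.42]
    - [0.341,0.008,0.4,0,0,0,0.42]
    - [0.341,0.008,0.45,0,0,0,0.42]
    - [0.341,0.008,0.48,0,0,0,0.42]
    - [0.341,0.008,0.5,0,0,0,0.42]
    - [0.341,0.008,0.5,0,0,0,0.42]
    - [0.341,0.008,0.5,0,0,0,0.42]

```text
time_s: 15.55
tool_pos: [0.6629, 0.1846, 0.1111]
tool_rot: [179.9, -0.1, 67.1]
force: [0.9, 0.5, -0.5]
grip_width: 0.0452
grasp_force: 15.0
```

```bash
python3 - <<'E'
from h import *
p,r=tool(); print(p, rel([.6622,.1825,.087],down(67),p,r))
E
```

```text
[0.66285169 0.18457282 0.11105755] [-0.011, 0.001, 0.12, 0.001, -0.001, 0.001]
```

Emit:
apply_moves:
  moves:
    - [-0.008,0,0.03,0,0,0,0.42]
    - [-0.008,0,0.06,0,0,0,0.42]
    - [-0.008,0,0.085,0,0,0,0.42]
    - [-0.008,0,0.105,0,0,0,0.42]
    - [-0.008,0,0.117,0,0,0,0.42]
    - [-0.008,0,0.117,0,0,0,0.42]

```text
time_s: 16.15
tool_pos: [0.6622, 0.1828, 0.0872]
tool_rot: [179.9, 0.0, 67.1]
force: [0.8, -2.2, 3.4]
grip_width: 0.0454
grasp_force: 15.0
```

Emit:
apply_moves:
  moves:
    - [0,0,0.003,0,0,0,0.53]
    - [0,0,0.003,0,0,0,0.6]
    - [0,0,0.003,0,0,0,0.7]
    - [0,0,0.003,0,0,0,0.8]
    - [0,0,-0.1,0,0,0,0.8]
    - [0,0,-0.3,0,0,0,0.8]
    - [0,0,-0.5,0,0,0,0.8]
    - [-0.2,0.0,-0.6,0,0,0,0.8]
    - [-0.4,0.0,-0.6,0,0,0,0.8]
    - [-0.6,-0.05,-0.6,0,0,0,0.8]
    - [-0.8,-0.1,-0.6,0,0,0,0.8]
    - [-0.95,-0.15,-0.6,0,0,0,0.8]
    - [-0.95,-0.15,-0.6,0,0,0,0.8]

```text
time_s: 17.45
tool_pos: [0.558, 0.0146, 0.2062]
tool_rot: [180.0, 0.3, 66.7]
force: [-0.1, -0.2, -0.3]
grip_width: 0.0696
grasp_force: 0.0
```

```bash
python3 - <<'E'
from h import *
p,r=tool(); print(p, rel([.43,-.245,.155],down(67),p,r))
E
```

```text
[0.55804638 0.0146198  0.20616955] [-1.444, -0.075, 0.262, 0.0, 0.003, -0.003]
```

Emit:
apply_moves:
  moves:
    - [-0.25,-0.02,0,0,0,0,0.85]
    - [-0.5,-0.03,0,0,0,0,0.9]
    - [-0.75,-0.04,0,0,0,0,0.95]
    - [-0.95,-0.05,0,0,0,0,1]
    - [-0.95,-0.05,0,0,0,0,1]

```text
time_s: 17.95
tool_pos: [0.4747, -0.1576, 0.2062]
tool_rot: [-180.0, 0.2, 66.6]
force: [-0.2, -0.5, -0.5]
grip_width: 0.0857
grasp_force: 0.0
```

Emit:
apply_moves:
  moves:
    - [-0.25,-0.01,0.1,0,0,0,1]
    - [-0.49,-0.02,0.2,0,0,0,1]
    - [-0.49,-0.02,0.26,0,0,0,1]
    - [-0.49,-0.02,0.26,0,0,0,1]
    - [-0.49,-0.02,0.26,0,0,0,1]

```text
time_s: 18.45
tool_pos: [0.4366, -0.2382, 0.1548]
tool_rot: [180.0, -0.1, 67.3]
force: [0.6, 0.0, 0.5]
grip_width: 0.0868
grasp_force: 0.0
```

```bash
python3 - <<'E'
from h import *
p,r,cal,im=look("w8"); print(p,r.as_euler('xyz',degrees=True))
hsv=cv2.cvtColor(im,cv2.COLOR_BGR2HSV)
m=cv2.inRange(hsv,(35,50,50),(75,255,255)); m[215:]=0; m[:,:150]=0; m[:,400:]=0
x,c,a=fitc(cal,m,.04,.056); print(x,c,a)
print(rimfit(cal,m>0,.04,.056,x))
print(rel([*x,.024],down(67),p,r))
s=viewer.read_camera("side")
cv2.imwrite("pics/w8c.png",np.hstack([cv2.resize(im[0:230,130:380],None,fx=1.6,fy=1.6),cv2.resize(s[110:294,160:360][:,:,::-1],(400,368))]))
E
```

```text
[ 0.43662484 -0.23822808  0.15476972] [ 1.79992527e+02 -7.96200199e-02  6.72619990e+01]
[ 0.4535685  -0.18687983] [251.12620638 126.50353873] 0.9295401100094112
(array([ 0.45353527, -0.18689223]), np.float64(0.7008231480916342))
[0.269, -0.021, 0.654, 0.0, -0.001, 0.003]
```

View pics/w8c.png

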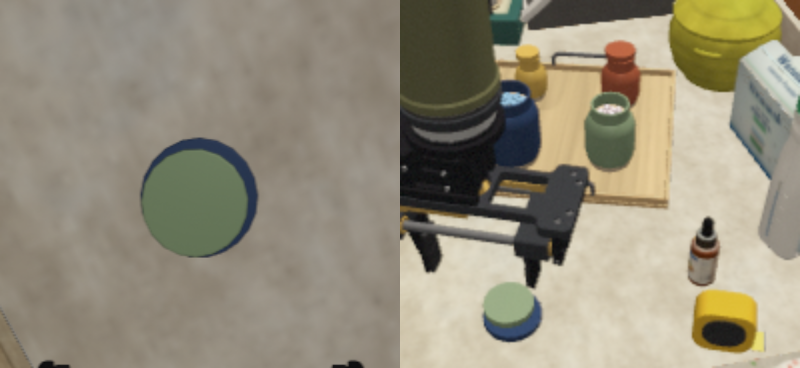

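The rust lid sits level on its jar, and the green lid is at native (251,126.5). I'll grasp it.

Emit:
apply_moves:
  moves:
    - [0.15,-0.01,0.1,0,0,0,1]
    - [0.272,-0.021,0.3,0,0,0,1]
    - [0.272,-0.021,0.5,0,0,0,1]
    - [0.272,-0.021,0.61,0,0,0,1]
    - [0.272,-0.021,0.652,0,0,0,0.9]
    - [0.272,-0.021,0.652,0,0,0,0.8]
    - [0.272,-0.021,0.652,0,0,0,0.7]
    - [0.272,-0.021,0.652,0,0,0,0.53]
    - [0.272,-0.021,0.652,0,0,0,0.53]
    - [0.272,-0.021,0.652,0,0,0,0.53]
    - [0.272,-0.021,0.652,0,0,0,0.53]
    - [0.272,-0.021,0.63,0,0,0,0.53]
    - [0.272,-0.021,0.55,0,0,0,0.53]
    - [0.272,-0.021,0.4,0,0,0,0.53]
    - [0.272,-0.021,0.2,0,0,0,0.53]
    - [0.272,-0.021,0.0,0,0,0,0.53]
    - [0.272,-0.021,-0.2,0,0,0,0.53]
    - [0.272,-0.021,-0.3,0,0,0,0.53]
    - [0.272,-0.021,-0.3,0,0,0,0.53]
  grip_force: 15

```text
time_s: 20.45
tool_pos: [0.4542, -0.1892, 0.2179]
tool_rot: [179.6, 0.1, 67.1]
force: [-0.1, -0.4, -0.5]
grip_width: 0.0554
grasp_force: 15.0
```

```bash
python3 - <<'E'
from h import *
p,r=tool(); print(p)
print(rel([.5925,-.0075,.225],down(67),p,r))
E
```

```text
[ 0.45420182 -0.1891678   0.21788887]
[1.106, 0.284, -0.035, 0.004, 0.001, 0.001]
```

Emit:
apply_moves:
  moves:
    - [0.1,0.02,-0.03,0,0,0,0.53]
    - [0.28,0.07,-0.03,0,0,0,0.53]
    - [0.48,0.12,-0.03,0,0,0,0.53]
    - [0.68,0.17,-0.03,0,0,0,0.53]
    - [0.86,0.22,-0.03,0,0,0,0.53]
    - [0.96,0.25,-0.03,0,0,0,0.53]
    - [0.99,0.28,-0.03,0,0,0,0.53]
    - [0.99,0.28,-0.03,0,0,0,0.53]
    - [0.99,0.28,-0.03,0,0,0,0.53]

```text
time_s: 21.35
tool_pos: [0.5802, -0.0295, 0.2195]
tool_rot: [-179.9, 0.1, 67.0]
force: [0.3, -0.3, -0.7]
grip_width: 0.0555
grasp_force: 15.0
```

```bash
python3 - <<'E'
from h import *
p,r,cal,im=look("w9"); print(p,r.as_euler('xyz',degrees=True)); 
for n in ("green","blue"):
  for d in masks_of("wrist","jar_"+n)[:1]: print(n,d['conf'],d['location'],d['pixels'].sum())
print("pred",proj(cal,[[.6185,.0548,.104]]))
print(heldoff(cal,p,r,im,.056,.006,0,((35,40,40),(80,255,255))))
cv2.imwrite("pics/w9c.png",np.vstack([cv2.resize(im[0:384],None,fx=1.5,fy=1.5)]))
E
```

```text
[ 0.58022872 -0.02953186  0.21954997] [-1.79903949e+02  8.37289745e-02  6.70149470e+01]
green 0.84 [256.5, 80.2] 5007
blue 0.81 [109.5, 100.2] 8656
pred [[259.35762089  77.80800774]]
(array([200, 199, 199, 198, 198, 199, 201]), np.float64(0.0012897054299814861))
```

View pics/w9c.png

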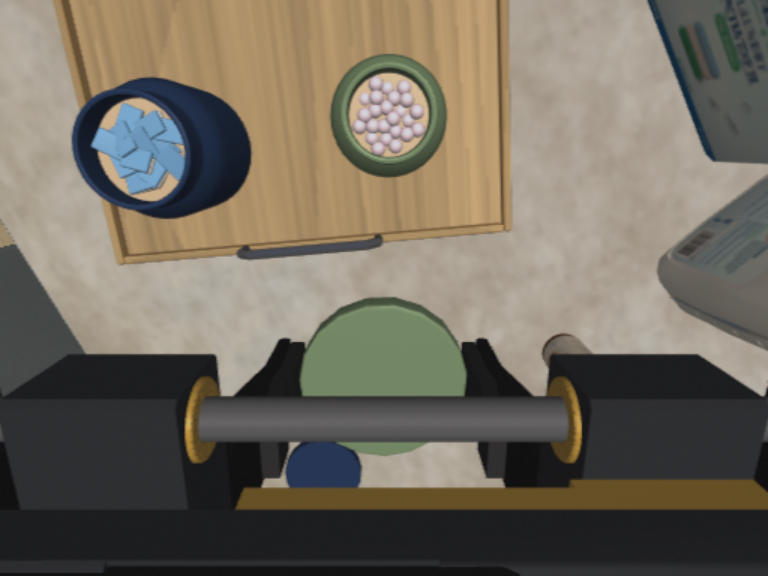

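The green mouth is at native (258.7,75.5), and the held lid is level.

```bash
python3 - <<'E'
from h import *
cal=np.load("pics/w9cal.npy",allow_pickle=True).item()
p,r=tool(); print(p)
a=at_z(cal,(258.7,75.5),.104); print(a, at_z(cal,(88,98.7),.116))
a[:2]-=r.apply([.0013,0,0])[:2]
print(a,"place",rel([*a[:2],.099],down(67),p,r))
E
```

```text
[ 0.58046486 -0.02958158  0.22037859]
[0.61869017 0.05661099 0.104     ] [0.48926984 0.09213219 0.116     ]
[0.61818168 0.05541457 0.104     ] place [0.466, 0.007, 0.606, -0.0, 0.001, -0.0]
```

Emit:
apply_moves:
  moves:
    - [0.12,0.003,0.0,0,0,0,0.53]
    - [0.28,0.006,0.05,0,0,0,0.53]
    - [0.4,0.007,0.12,0,0,0,0.53]
    - [0.466,0.007,0.25,0,0,0,0.53]
    - [0.466,0.007,0.37,0,0,0,0.53]
    - [0.466,0.007,0.44,0,0,0,0.53]
    - [0.466,0.007,0.48,0,0,0,0.53]
    - [0.466,0.007,0.48,0,0,0,0.53]
    - [0.466,0.007,0.48,0,0,0,0.53]
    - [0.466,0.007,0.48,0,0,0,0.53]

```text
time_s: 22.5
tool_pos: [0.6195, 0.0572, 0.1259]
tool_rot: [179.9, -0.0, 67.1]
force: [0.9, -1.1, -0.4]
grip_width: 0.0552
grasp_force: 15.0
```

```bash
python3 - <<'E'
from h import *
p,r=tool(); print(p, rel([.6182,.0554,.099],down(67),p,r))
E
```

```text
[0.61947802 0.05718341 0.12589592] [-0.011, -0.003, 0.134, 0.001, -0.0, 0.001]
```

Emit:
apply_moves:
  moves:
    - [-0.009,-0.002,0.03,0,0,0,0.53]
    - [-0.009,-0.002,0.06,0,0,0,0.53]
    - [-0.009,-0.002,0.085,0,0,0,0.53]
    - [-0.009,-0.002,0.11,0,0,0,0.53]
    - [-0.009,-0.002,0.125,0,0,0,0.53]
    - [-0.009,-0.002,0.132,0,0,0,0.53]
    - [-0.009,-0.002,0.132,0,0,0,0.53]

```text
time_s: 23.2
tool_pos: [0.6176, 0.0559, 0.0995]
tool_rot: [180.0, 0.1, 67.1]
force: [-3.3, -0.9, 7.5]
grip_width: 0.0551
grasp_force: 15.0
```

Emit:
apply_moves:
  moves:
    - [0,0,-0.003,0,0,0,0.64]
    - [0,0,-0.003,0,0,0,0.7]
    - [0,0,-0.003,0,0,0,0.8]
    - [0,0,-0.003,0,0,0,0.9]
    - [0,0,-0.1,0,0,0,0.9]
    - [0,0,-0.3,0,0,0,0.9]
    - [0,0,-0.5,0,0,0,0.9]
    - [-0.2,0.0,-0.55,0,0,0,0.9]
    - [-0.4,-0.05,-0.55,0,0,0,0.95]
    - [-0.6,-0.1,-0.55,0,0,0,1]
    - [-0.8,-0.15,-0.55,0,0,0,1]
    - [-0.95,-0.2,-0.55,0,0,0,1]
    - [-0.95,-0.2,-0.55,0,0,0,1]

```text
time_s: 24.5
tool_pos: [0.5042, -0.1086, 0.2078]
tool_rot: [-180.0, 0.2, 66.7]
force: [0.8, -0.9, -0.3]
grip_width: 0.0869
grasp_force: 0.0
```

```bash
python3 - <<'E'
from h import *
p,r=tool(); print(p, rel([.43,-.245,.15],down(67),p,r))
E
```

```text
[ 0.5041615  -0.10861984  0.20775729] [-0.772, -0.07, 0.292, -0.0, 0.003, -0.004]
```

Emit:
apply_moves:
  moves:
    - [-0.25,-0.02,0.05,0,0,0,1]
    - [-0.5,-0.05,0.15,0,0,0,1]
    - [-0.7,-0.07,0.25,0,0,0,1]
    - [-0.77,-0.07,0.29,0,0,0,1]
    - [-0.77,-0.07,0.29,0,0,0,1]
    - [-0.77,-0.07,0.29,0,0,0,1]
    - [-0.77,-0.07,0.29,0,0,0,1]

```text
time_s: 25.2
tool_pos: [0.4361, -0.2378, 0.1511]
tool_rot: [179.9, -0.0, 67.3]
force: [0.6, 0.3, -0.5]
grip_width: 0.087
grasp_force: 0.0
```

```bash
python3 - <<'E'
from h import *
p,r,cal,im=look("w10"); print(p,r.as_euler('xyz',degrees=True))
hsv=cv2.cvtColor(im,cv2.COLOR_BGR2HSV)
m=cv2.inRange(hsv,(95,70,20),(135,255,255)); m[215:]=0; m[:,:150]=0; m[:,400:]=0
x,c,a=fitc(cal,m,.02,.066); print(x,c,a)
print(rimfit(cal,m>0,.02,.066,x))
print(rel([*x,.005],down(67),p,r))
s=viewer.read_camera("side")
cv2.imwrite("pics/w10c.png",np.hstack([cv2.resize(im[0:230,130:380],None,fx=1.6,fy=1.6),cv2.resize(s[110:294,160:360][:,:,::-1],(400,368))]))
E
```

```text
[ 0.43613641 -0.23783895  0.15109761] [ 1.79894640e+02 -3.65173249e-02  6.73407784e+01]
[ 0.45584066 -0.18669995] [254.13781254 123.56021646] 0.9337655728431742
(array([ 0.45578324, -0.18674415]), np.float64(0.6671670277913412))
[0.273, -0.009, 0.731, 0.001, -0.0, 0.004]
```

View pics/w10c.png

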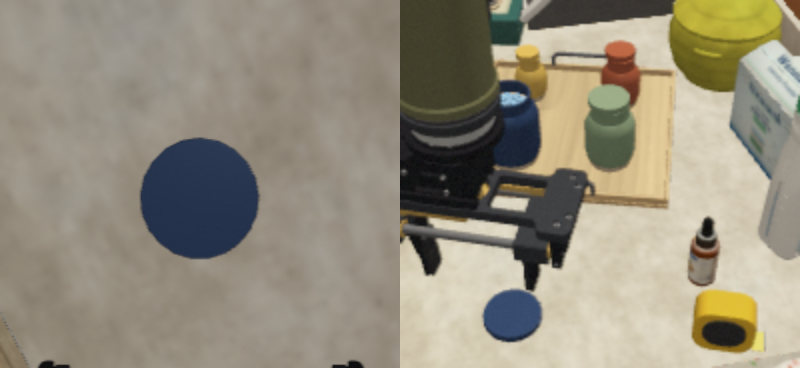

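The green lid is level, and the blue lid is alone at native (254,123.5). I'll grasp it.

Emit:
apply_moves:
  moves:
    - [0.15,-0.005,0.1,0,0,0,1]
    - [0.277,-0.009,0.3,0,0,0,1]
    - [0.277,-0.009,0.5,0,0,0,1]
    - [0.277,-0.009,0.63,0,0,0,1]
    - [0.277,-0.009,0.69,0,0,0,1]
    - [0.277,-0.009,0.722,0,0,0,1]
    - [0.277,-0.009,0.722,0,0,0,0.9]
    - [0.277,-0.009,0.722,0,0,0,0.65]
    - [0.277,-0.009,0.722,0,0,0,0.65]
    - [0.277,-0.009,0.722,0,0,0,0.65]
    - [0.277,-0.009,0.722,0,0,0,0.65]
    - [0.277,-0.009,0.7,0,0,0,0.65]
    - [0.277,-0.009,0.62,0,0,0,0.65]
    - [0.277,-0.009,0.47,0,0,0,0.65]
    - [0.277,-0.009,0.27,0,0,0,0.65]
    - [0.277,-0.009,0.07,0,0,0,0.65]
    - [0.277,-0.009,-0.13,0,0,0,0.65]
    - [0.277,-0.009,-0.33,0,0,0,0.65]
    - [0.277,-0.009,-0.38,0,0,0,0.65]
    - [0.277,-0.009,-0.38,0,0,0,0.65]
  grip_force: 15

```text
time_s: 27.3
tool_pos: [0.4546, -0.1885, 0.2275]
tool_rot: [179.8, 0.1, 67.1]
force: [-0.4, 0.7, -1.2]
grip_width: 0.0655
grasp_force: 15.0
```

```bash
python3 - <<'E'
from h import *
p,r=tool(); print(p)
print(rel([.458,.026,.235],down(67),p,r))
E
```

```text
[ 0.45456003 -0.18850265  0.22754287]
[0.995, -0.401, -0.039, 0.002, 0.001, 0.001]
```

Emit:
apply_moves:
  moves:
    - [0.1,-0.04,-0.03,0,0,0,0.65]
    - [0.28,-0.12,-0.03,0,0,0,0.65]
    - [0.46,-0.2,-0.03,0,0,0,0.65]
    - [0.64,-0.27,-0.03,0,0,0,0.65]
    - [0.8,-0.34,-0.03,0,0,0,0.65]
    - [0.88,-0.37,-0.03,0,0,0,0.65]
    - [0.9,-0.38,-0.03,0,0,0,0.65]
    - [0.9,-0.38,-0.03,0,0,0,0.65]
    - [0.9,-0.38,-0.03,0,0,0,0.65]

```text
time_s: 28.2
tool_pos: [0.4533, 0.006, 0.2313]
tool_rot: [-179.9, 0.0, 67.0]
force: [-0.0, -0.8, -0.6]
grip_width: 0.0658
grasp_force: 15.0
```

```bash
python3 - <<'E'
from h import *
p,r,cal,im=look("w11"); print(p,r.as_euler('xyz',degrees=True)); 
for n in ("blue",):
  for d in masks_of("wrist","jar_"+n)[:1]: print(n,d['conf'],d['location'],d['pixels'].sum())
print("pred",proj(cal,[[.4893,.0925,.116]]))
print(heldoff(cal,p,r,im,.066,.006,0,((95,60,20),(135,255,255))))
cv2.imwrite("pics/w11c.png",np.vstack([cv2.resize(im[0:384],None,fx=1.5,fy=1.5)]))
E
```

```text
[0.45332372 0.00599172 0.23129287] [-1.79911271e+02  3.22145450e-02  6.70198069e+01]
blue 0.97 [253.0, 81.9] 6462
pred [[255.67781604  76.50675076]]
(array([195, 195, 195, 195, 195, 195, 195]), np.float64(-0.0017331140983137547))
```

View pics/w11c.png

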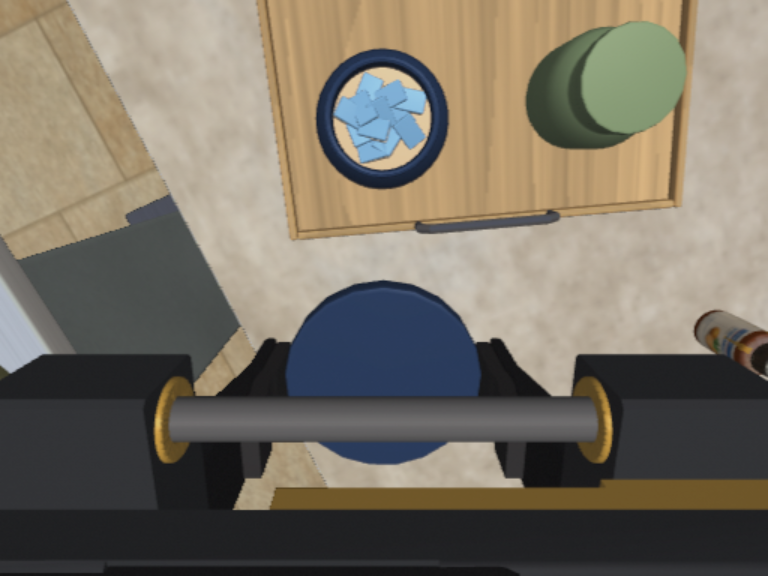

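The blue mouth is at native (254.3,78.5). The held lid's front edge is at row 187.3, which is about +2 mm along tool x, and it's level.

```bash
python3 - <<'E'
from h import *
cal=np.load("pics/w11cal.npy",allow_pickle=True).item()
p,r=tool(); print(p)
a=at_z(cal,(254.3,78.5),.116); print(a)
a[:2]-=r.apply([.002,0,0])[:2]
print(a,"place",rel([*a[:2],.112],down(67),p,r))
E
```

```text
[0.45367465 0.00577545 0.23169514]
[0.48769937 0.09154317 0.116     ]
[0.48691703 0.08970253 0.116     ] place [0.451, -0.011, 0.598, -0.001, 0.0, -0.0]
```

Emit:
apply_moves:
  moves:
    - [0.12,-0.003,0.0,0,0,0,0.65]
    - [0.28,-0.006,0.05,0,0,0,0.65]
    - [0.4,-0.01,0.12,0,0,0,0.65]
    - [0.451,-0.011,0.25,0,0,0,0.65]
    - [0.451,-0.011,0.37,0,0,0,0.65]
    - [0.451,-0.011,0.44,0,0,0,0.65]
    - [0.451,-0.011,0.47,0,0,0,0.65]
    - [0.451,-0.011,0.47,0,0,0,0.65]
    - [0.451,-0.011,0.47,0,0,0,0.65]
    - [0.451,-0.011,0.47,0,0,0,0.65]

```text
time_s: 29.3
tool_pos: [0.4878, 0.0909, 0.1392]
tool_rot: [179.9, -0.0, 67.1]
force: [-0.4, -0.1, -1.0]
grip_width: 0.0656
grasp_force: 15.0
```

```bash
python3 - <<'E'
from h import *
p,r=tool(); print(p, rel([.4872,.0900,.112],down(67),p,r))
E
```

```text
[0.48780006 0.0908921  0.13919981] [-0.005, -0.001, 0.136, 0.001, -0.0, 0.001]
```

Emit:
apply_moves:
  moves:
    - [-0.004,0,0.03,0,0,0,0.65]
    - [-0.004,0,0.06,0,0,0,0.65]
    - [-0.004,0,0.085,0,0,0,0.65]
    - [-0.004,0,0.105,0,0,0,0.65]
    - [-0.004,0,0.12,0,0,0,0.65]
    - [-0.004,0,0.127,0,0,0,0.65]
    - [-0.004,0,0.127,0,0,0,0.65]

```text
time_s: 30.0
tool_pos: [0.4868, 0.0904, 0.113]
tool_rot: [180.0, 0.0, 67.1]
force: [-1.4, -0.6, 1.8]
grip_width: 0.0656
grasp_force: 15.0
```

Seated with 1.8 N of contact force. I'll release and retreat to where the jars can be seen.

Emit:
apply_moves:
  moves:
    - [0,0,0,0,0,0,0.76]
    - [0,0,0,0,0,0,0.82]
    - [0,0,0,0,0,0,0.9]
    - [0,0,0,0,0,0,1]
    - [0,0,0,0,0,0,1]
    - [0,0,-0.1,0,0,0,1]
    - [0,0,-0.3,0,0,0,1]
    - [0,0,-0.5,0,0,0,1]
    - [-0.1,0,-0.7,0,0,0,1]
    - [-0.15,-0.1,-0.9,0,0,0,1]
    - [-0.1,-0.2,-0.98,0,0,0,1]
    - [-0.1,-0.2,-0.98,0,0,0,1]
    - [-0.1,-0.2,-0.98,0,0,0,1]

```text
time_s: 31.3
tool_pos: [0.4421, 0.0874, 0.3087]
tool_rot: [179.9, 0.1, 67.1]
force: [-0.1, -0.5, -0.7]
grip_width: 0.0866
grasp_force: 0.0
```

```bash
python3 - <<'E'
from h import *
p,r,cal,im=look("w12"); s=viewer.read_camera("scene")[:,:,::-1]
cv2.imwrite("pics/w12c.png",np.hstack([im[:250,100:450],cv2.resize(s[120:260,140:390],(446,250))]))
E
```

```text
(no output)
```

View pics/w12c.png

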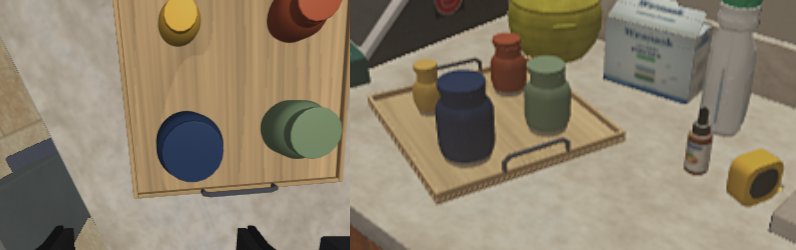

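All four lids lie level on their own jars. The jars, bottle and tape look undisturbed, so I'm handing in.

```bash
python3 -c "
from cell import env
print(env.sign_off())"
```

```text
the job is handed in; nothing more can be done
None
```

All four lids are on their own jars, level with their plugs in the mouths as far as the final pictures show; the jars, dropper bottle and tape measure look unmoved, and I handed the job in after about 31 s.

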